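# Set the eyelet in a lot tag and hang the tag on its stand

### The job

Set the brass eyelet of the metal tag lying in the green bench press: pull the red lever right down to its stop, pause there a moment, and ease it slowly back up until it is fully home, never letting it spring back. Then take the tag out of the press and hang it by its eye on the peg of the blue stand, hanging straight down the sloping spine, eye slid down to the foot of the peg. Leave the other things on the table where they are.

Things in the scene. Friction and masses are not known exactly. Their poses are not given: they have to be found in the camera images.
- press: Green eyelet press, fixed, 250 mm tall. Origin: under its base, on the table; -x is its open front, z up. Base 240 x 120 x 20 mm (x -150 to +90). Its head (x -35 to +90, y +-35 mm) overhangs from 150 mm height up; the ram comes down from it at x = -10 mm, its end 90 mm high with the lever home. The lever swings in a plane 105 mm to +y.
- press_nest (a point): Where the eye belongs: top of the 30 mm wide ridge the tag rests on, under the ram, 55 mm high. The ridge runs 135 mm to the front from here; the tag overhangs it 10 mm each side, with 35 mm free below. Side guides (5 to 45 mm in front of here, 53 mm apart) stand 1 mm above the tag, a rear stop 6 mm: lift the tag 8 to 20 mm, then draw it out to -x.
- lever_hinge (a point): Centre of the lever's hinge, 200 mm above the table, in the plane of the lever; the hinge axis is the press's y axis.
- lever_grip (a point): Point on the centre line of the lever's red handle, 150 mm from the hinge. The handle is a round bar 24 mm thick, from 100 mm to 185 mm from the hinge (end of the bar). At home the lever points to the press's -x and 30 degrees up; pulled, its end swings down and ends 25 degrees below level.
- press_lever (a joint): Lever angle in rad: 0 = home (up), 0.96 = stop (fully down). A spring drives it back to 0: about 3 N at the handle at home, 16 N at the stop.
- tag: Loose flat aluminium tag 160 x 50 x 5 mm, about 0.11 kg, blue stripe at its tail. Origin: centre of its underside; x along its length towards the eye, z up. It lies in the press with the eye under the ram, its tail sticking out to the front.
- tag_eye (a point): Centre of the tag's eye (through hole of 18 mm, edged in brass), 60 mm to +x of the tag's origin and at half thickness; the hole axis is the tag's z.
- tag_tail (a point): Middle of the tag's tail edge, 80 mm to -x of the tag's origin, at half thickness.
- blue_stand: Blue stand, fixed, about 195 mm tall. Origin: under its 190 x 100 x 15 mm base; -x its front. A blue spine 30 mm wide and 12 mm thick slopes up and back (+x) at 55 degrees from level; its front face carries the peg at x = +30 mm, 165 mm above the table.
- blue_stand_peg: Bare steel peg on the blue spine, 10 mm thick, 40 mm long. Origin: its root at the spine's face; z along the peg to its tip, 40 degrees from vertical leaning to the stand's front (-x); x square to the peg, pointing up and back; y sideways. The hung tag trails to -x of this frame.
- orange_stand: Same stand in orange, fixed; an orange-striped tag already hangs on it (leave). The two stands change places.
- hard_drive: Bare hard drive 147 x 102 x 26 mm lying flat; bystander, leave. Origin: centre of its underside.
- screwdriver: Screwdriver 200 mm long, lying; bystander, leave. Origin: centre of its underside.
- eyelet_jar: Amber jar, 48 mm across, 70 mm tall; bystander, leave. Origin: centre of its underside.
- mug: White mug, 80 mm across, 95 mm tall; bystander, leave. Origin: centre of its underside.
- cleaner: Blue cleaner bottle, 66 mm across, 190 mm tall; bystander, leave. Origin: centre of its underside.
- wrench: Wrench 180 mm long, lying; bystander, leave. Origin: centre of its underside.
Things that resemble listed ones, but are neither listed nor needed, are in the scene too. What is shaped like the tag but purple is not meant.

How it is judged:
On the way, in this order (a step that is already met when the one before it is completed fails the run):
1. the lever is pulled down to its stop (angle above 0.90 rad) while the tag lies in the press (value of joint press_lever above 0.9 rad and x of tag_eye in the frame of press above -0.02 m and z of tag_eye in the frame of press below 0.07 m), for 0.2 s.
2. the lever is back home (angle below 0.06 rad), the tag still lying in the press (value of joint press_lever below 0.06 rad and x of tag_eye in the frame of press above -0.02 m and z of tag_eye in the frame of press below 0.07 m), for 0.2 s.
At the end, for the whole second after the job is handed in: The tag hangs still with the blue stand's peg through its eye (eye centre within 20 mm of the peg's root along it, about 10 mm of its axis), its tail trailing down the slope (100 mm or more to -x of the root, in the peg's frame). The lever is home (below 0.06 rad) (x of tag_eye in the frame of blue_stand_peg between -0.011 and 0.009 m and y of tag_eye in the frame of blue_stand_peg between -0.01 and 0.01 m and z of tag_eye in the frame of blue_stand_peg between -0.008 and 0.02 m and x of tag_tail in the frame of blue_stand_peg below -0.1 m and linear speed of tag below 0.02 m/s and value of joint press_lever below 0.06 rad); the robot touches nothing.
It fails at once if the lever springs back (returns faster than 1.8 rad/s) (velocity of joint press_lever below -1.8 rad/s).
It fails at once if one of the other loose things on the table is moved by more than 30 mm (distance of any of hard_drive, screwdriver, eyelet_jar, mug, cleaner, wrench from where it was at the start of the episode above 0.03 m).
It also fails if it takes over 72 s, if anything falls off the work surface, if the arm or the gripper's body presses on something with over 40 N, if the wrist force passes 120 N, or if a joint passes its speed limit or range.

### The arm

A 6-joint arm with a two-finger parallel gripper is mounted at the origin on the work surface. World frame = base frame: x ahead of the robot, y to its left, z up, the work surface at z = 0. Lengths are in m, angles in rad, forces in N, time in s.
With the tool pointing down it reaches from about 0.375 to 0.975 m from the base axis. Payload 3.8 kg.
Tool frame: the origin (TCP) lies between the finger pads; the fingertips stand 8 mm ahead of it and the grasp point (between the pads) lies 11 mm behind it; z points along the fingers, y is the direction in which the jaws open and shut (so a half turn about z gives the same grasp; the last joint's range is limited). The gripper opens to 88 mm and grips with 3 to 60 N. Pads are 18 mm wide; open, the fingers measure 123 mm over their backs; the gripper's body (75 mm by 187 mm) begins 45 mm behind the grasp point.
Start: joints at [1.122, 0.264, 1.604, -0, 1.274, -0.037], TCP at [0.27, 0.619, 0.214] pointing down, gripper open.
Joint ranges: [-2.63, 2.63], [-0.94, 2.18], [0.31, 2.57], [-1.31, 4.45], [0, 2.66], [-2.55, 2.55]. Speed limits (rad/s): [2.57, 2.57, 3.14, 3.14, 3.14, 3.14].

### API

Orientations are given as a 3x3 rotation matrix whose columns are the frame's x, y, z axes.
In Python, from rig import r gives the robot as it stands.
- The arm moves only by the shell command python3 -m jog 'ROWS' [FORCE]. ROWS is JSON, a list of rows, each a list of 7 numbers: the shift along the tool's x, y, z in cm, then the turn, a rotation vector about the tool's x, y, z in rad, then the closure, from 0 (fully open) to 1 (shut). A call has 1 to 5 rows; each row is the pose to reach, as a shift and turn from the pose commanded when the call began, along the tool's axes at that moment; what a row does not reach only later rows make up. A row lasts 1/8 s, in which the tool goes at most 62.5 mm and 10.7 degrees, less where a joint would pass 70% of its speed; a pose out of reach is approached as far as the arm can. A call with a gripper value outside its range is refused whole. The fingers move at their own pace and stop on an object; FORCE is the grip in N (left out, the last holds). Time passes only in rows, so rows that repeat a pose let the fingers close. It gives the time, the measured TCP pose, the force and the opening at its end, in the units of the state.
- r.sense(): the state, without advancing time (a new reading comes with each control period).
- r.capture(name): name is "scene" or "side" or "wrist"; returns the picture (400x640x3 uint8, blue, green, red); there is no depth.
- r.calibration(name): a dict with "fx", "fy", "cx", "cy" (pixels), "R" (3x3) and "t" (3): a world point X has camera coordinates R X + t. Camera axes: x right, y down, z forward; pixel columns grow to the right and rows downward; lengths in m; the calibration is good to about 2 mm. A picture is of the moment at which its call begins: read the wrist's pose just before it. calibration takes no time and is no camera call; for the wrist camera it gives the pose at the moment of the call.
- r.close_job(): hands the job in, once; it reports no verdict.
The state is a dict: "clock": time; "joints": joint angles; "qd": joint speeds; "effort": joint torques, N m; "eef_pos": TCP position; "tcp_rot": TCP orientation; "wrist_force": force on the tool from outside, world axes, zero at the start; "moment": the same for the moment, N m; "grip_width": finger opening in m.
Only numpy, scipy, OpenCV 4.12 (cv2) and the standard library are available. Lean on these libraries where they do the work, as an engineer would, in place of code of your own. Each camera call takes 0.05 s, during which the arm holds its last target. There are 200 camera calls.

## Working session

There is one attempt and no reset: what is moved stays moved. The work goes in short steps, Python scripts to look and compute and a shell command to move; the robot and the scene stay as the last step left them, time stands still between calls to the robot, and variables do not carry over. Pictures are saved under pics/ and viewed, about 8 in all and at most 12, crops included, and the job is handed in when it is done.

```bash
ls; mkdir -p pics; python3 - <<'E'
from rig import r
import cv2,numpy as np
for n in("scene","side"):
    cv2.imwrite(f"pics/{n}0.png",r.capture(n)); c=r.calibration(n); print(n,c)
s=r.sense();print(s)
E
```

```text
pics
scene {'fx': 381.5132183531827, 'fy': 381.5132183531827, 'cx': 316.4290949390708, 'cy': 198.10531886032348, 'R': array([[-0.84737337,  0.53044824, -0.0241461 ],
       [ 0.32715618,  0.48572329, -0.8105811 ],
       [-0.41824299, -0.69476438, -0.58512841]]), 't': array([ 0.45832119, -0.07658839,  1.41634011])}
side {'fx': 488.61969020972003, 'fy': 488.61969020972003, 'cx': 323.48707086992806, 'cy': 192.23300660121322, 'R': array([[ 9.99595143e-01, -2.19054397e-02, -1.81576749e-02],
       [-2.84505403e-02, -7.61880241e-01, -6.47092780e-01],
       [ 3.40878151e-04,  6.47347396e-01, -7.62195010e-01]]), 't': array([-0.54930487,  0.1856997 ,  1.50627986])}
{'clock': 0.1, 'joints': array([ 1.12211222e+00,  2.64692563e-01,  1.60521030e+00, -4.85828183e-07,
        1.27368223e+00, -3.69063645e-02]), 'qd': array([ 5.28552922e-04, -1.33162793e-03, -2.02472536e-03,  1.51922454e-03,
       -7.55390261e-05, -5.68678184e-04]), 'effort': array([ 5.39831344e-04, -5.03619611e+01, -3.58071756e+01,  7.32047064e-02,
        2.32452666e-02, -8.62068168e-05]), 'eef_pos': array([0.26987469, 0.61796719, 0.21261726]), 'tcp_rot': array([[-9.16410776e-01,  4.00238108e-01, -8.63863545e-04],
       [ 4.00239033e-01,  9.16409020e-01, -1.79542918e-03],
       [ 7.30531652e-05, -1.99110256e-03, -9.99998015e-01]]), 'wrist_force': array([ 0.24337597,  0.05582154, -0.80652809]), 'moment': array([ 0.0162679 ,  0.00818378, -0.03502559]), 'grip_width': 0.08839269590210863}
```

View pics/scene0.png

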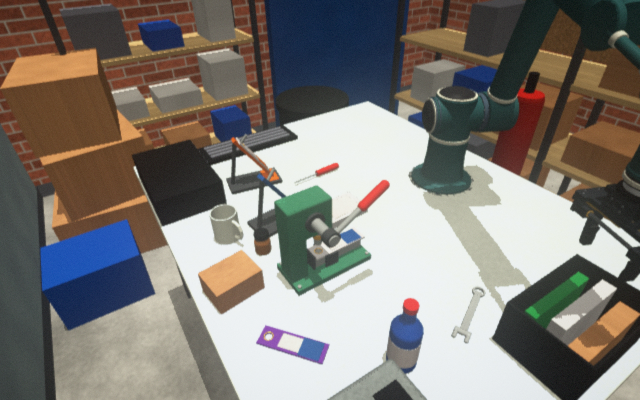

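View pics/side0.png

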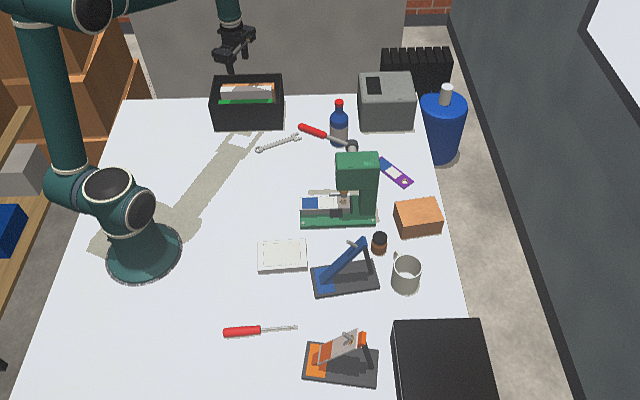

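```bash
python3 - <<'E'
import cv2,numpy as np
a=cv2.imread("pics/side0.png")[120:300,285:405];b=cv2.imread("pics/scene0.png")[160:300,235:400]
a=cv2.resize(a,None,fx=3.3,fy=3.3,interpolation=2);b=cv2.resize(b,None,fx=2.4,fy=2.4,interpolation=2)
o=np.zeros((600,800,3),np.uint8);o[:a.shape[0],:a.shape[1]]=a;o[:b.shape[0],400:400+b.shape[1]]=b
cv2.imwrite("pics/crop0.png",o)
E
cat > h.py <<'E'
import numpy as np
from rig import r
def ray(n,uv,c=None):
    c=c or r.calibration(n);R=np.array(c["R"]);t=np.array(c["t"])
    o=-R.T@t;d=R.T@np.array([(uv[0]-c["cx"])/c["fx"],(uv[1]-c["cy"])/c["fy"],1]);return o,d/np.linalg.norm(d)
def onz(n,uv,z,c=None):
    o,d=ray(n,uv,c);return o+d*(z-o[2])/d[2]
def tri(*rs):
    A=sum(np.eye(3)-np.outer(d,d) for o,d in rs);b=sum((np.eye(3)-np.outer(d,d))@o for o,d in rs);return np.linalg.solve(A,b)
def proj(n,X,c=None):
    c=c or r.calibration(n);p=np.array(c["R"])@X+c["t"];return p[0]/p[2]*c["fx"]+c["cx"],p[1]/p[2]*c["fy"]+c["cy"]
E
```

```text
(no output)
```

View pics/crop0.png

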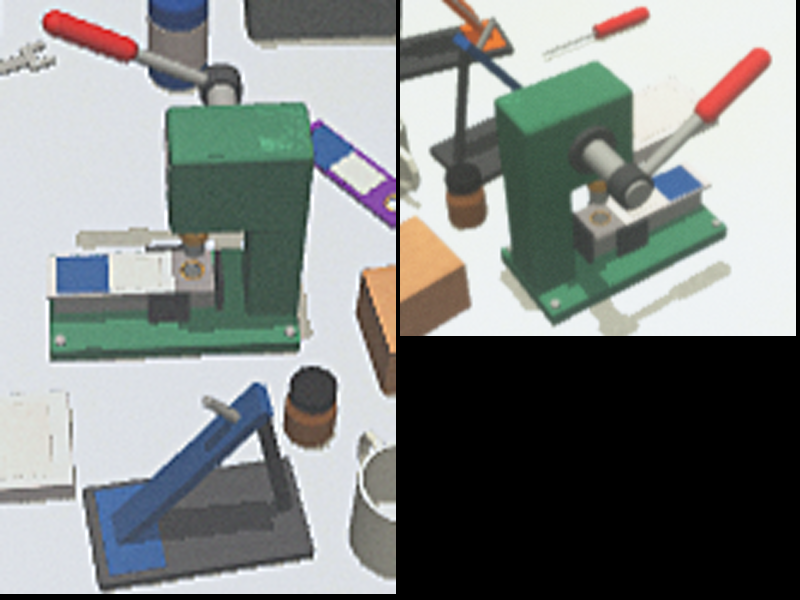

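```bash
python3 - <<'E'
from h import *
np.set_printoptions(precision=4,suppress=True)
S=lambda u,v:(285+u/3.3,120+v/3.3); C=lambda u,v:(235+(u-400)/2.4,160+v/2.4)
a=onz("side",S(50,361),0);b=onz("side",S(299,357),0);print("press -y corners",a,b,np.linalg.norm(b-a))
c=onz("scene",C(727,237),0);d=onz("scene",C(550,325),0);print("press +y corners",c,d,np.linalg.norm(c-d))
for p,q in((a,b),(c,d)[::1]):print("yaw",np.degrees(np.arctan2((q-p)[1],(q-p)[0])))
print("eye",onz("side",S(192,269),.06),onz("scene",C(599,217),.06))
print("tail corners",onz("side",S(50,256),.06),onz("side",S(49,296),.06))
print("handle end",tri(ray("side",S(50,22)),ray("scene",C(762,57))),"inner",tri(ray("side",S(133,50)),ray("scene",C(703,112))))
print("hub",tri(ray("side",S(222,82)),ray("scene",C(630,190))))
B=[onz("side",S(*p),.015) for p in((84,488),(104,580),(312,547),(292,459))]
print("stand",*B,np.mean(B,0))
print("root",onz("side",S(237,417),.165),"tip",onz("side",S(206,402),.165+.04*np.cos(np.radians(40))))
for p,q in((0,3),(1,2)):print(np.degrees(np.arctan2((B[q]-B[p])[1],(B[q]-B[p])[0])),np.linalg.norm(B[q]-B[p]))
E
```

```text
press -y corners [0.4769 0.071  0.    ] [0.7164 0.0673 0.    ] 0.23952509607236397
press +y corners [0.4768 0.1913 0.    ] [0.7178 0.1907 0.    ] 0.24104713490224253
yaw -0.8773084421208609
yaw -0.1402267619029619
eye [0.6158 0.1312 0.06  ] [0.6176 0.1328 0.06  ]
tail corners [0.4795 0.1525 0.06  ] [0.4789 0.1032 0.06  ]
handle end [0.4913 0.2359 0.2862] inner [0.5632 0.2369 0.2499]
hub [0.6482 0.2429 0.1987]
stand [ 0.5095 -0.0811  0.015 ] [ 0.5263 -0.1732  0.015 ] [ 0.7072 -0.1471  0.015 ] [ 0.6978 -0.0569  0.015 ] [ 0.6102 -0.1146  0.015 ]
root [ 0.6394 -0.1106  0.165 ] tip [ 0.6134 -0.1161  0.1956]
7.322490559444173 0.18984036970732304
8.21402264138515 0.1828571544537259
```

```bash
python3 -m jog '[[-5,-3,-6,0,0,-0.1,1],[-10,-6.5,-10,0,0,-0.2,1],[-15.5,-10,-12,0,0,-0.3,1],[-21,-13.5,-14,0,0,-0.412,1],[-26.5,-17,-14.8,0,0,-0.412,1]]' 20
```

```text
clock: 0.72
eef_pos: [0.4218, 0.391, 0.354]
tcp_rot: [[-1.0, -0.002, 0.001], [-0.002, 1.0, 0.001], [-0.001, 0.001, -1.0]]
wrist_force: [0.8, 0.3, -0.7]
grip_width: 0.0402
```

```bash
python3 -m jog '[[-3,-5,0,0,0,0,1],[-6,-10,0,0,0,0,1],[-7.5,-12,1,0,0,0,1],[-7.5,-12,2,0,0,0,1],[-7.5,-12,2,0,0,0,1]]'; python3 - <<'E'
from h import *
import cv2
a=r.capture("side")[20:260,220:460];b=r.capture("scene")[120:320,230:470]
cv2.imwrite("pics/l1.png",np.hstack([cv2.resize(a,(400,400),interpolation=2),cv2.resize(b,(400,333),interpolation=2)[:,:] if 0 else cv2.copyMakeBorder(cv2.resize(b,(400,333),interpolation=2),0,67,0,0,0)]))
print(r.sense()["eef_pos"],r.sense()["wrist_force"],r.sense()["joints"])
E
```

```text
clock: 1.35
eef_pos: [0.495, 0.2726, 0.3312]
tcp_rot: [[-1.0, -0.0, -0.003], [-0.0, 1.0, -0.001], [0.003, -0.001, -1.0]]
wrist_force: [-0.1, -0.6, 0.9]
grip_width: 0.0009
[0.49530044 0.27339036 0.3326853 ] [-0.25143033  0.54443966 -0.6751318 ] [ 4.60063719e-01  6.03147224e-03  1.67900226e+00  4.09032370e-04
  1.45724380e+00 -1.11238252e+00]
```

View pics/l1.png

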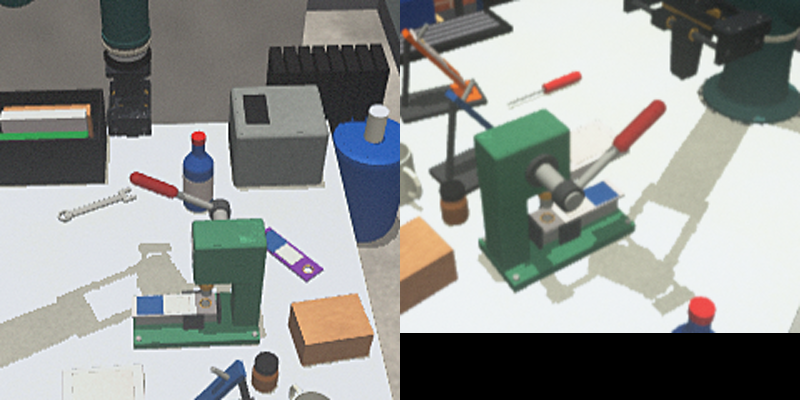

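```bash
python3 -m jog '[[-2.5,-3.7,0,0,0,0,1],[-2.5,-3.7,0.8,0,0,0,1],[-2.5,-3.7,1.5,0,0,0,1],[-2.5,-3.7,2.3,0,0,0,1],[-2.5,-3.7,3.0,0,0,0,1]]'; python3 -m jog '[[0,0,1,0,0,0,1],[0,0,2,0,0,0,1],[0,0,3,0,0,0,1],[0,0,4,0,0,0,1],[0,0,5,0,0,0,1]]'; python3 - <<'E'
from h import *
import cv2
a=r.capture("side")[70:230,270:430];b=r.capture("scene")[120:280,290:450]
cv2.imwrite("pics/l2.png",np.hstack([cv2.resize(a,(400,400),interpolation=2),cv2.resize(b,(400,400),interpolation=2)]))
E
```

```text
clock: 2.08
eef_pos: [0.5204, 0.2361, 0.3022]
tcp_rot: [[-1.0, -0.001, -0.001], [-0.001, 1.0, -0.0], [0.001, -0.0, -1.0]]
wrist_force: [0.0, -0.8, 0.2]
grip_width: 0.0005
clock: 2.7
eef_pos: [0.5215, 0.2356, 0.2534]
tcp_rot: [[-1.0, -0.0, 0.001], [-0.0, 1.0, 0.001], [-0.001, 0.001, -1.0]]
wrist_force: [-1.2, -0.7, 5.4]
grip_width: 0.0003
```

View pics/l2.png

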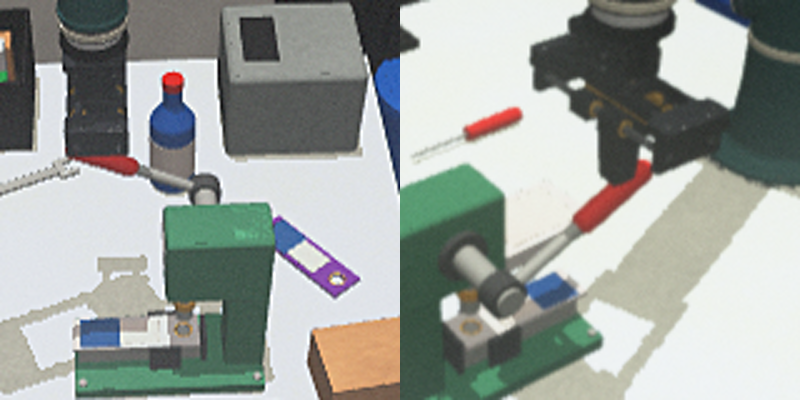

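```bash
python3 -m jog '[[0,0,1.4,0,0,0,1],[0,0,2.8,0,0,0,1],[0,0,4.2,0,0,0,1],[0,0,5.6,0,0,0,1],[0,0,7,0,0,0,1]]'; python3 -m jog '[[0,0,0.6,0,0,0,1],[0,0,1.2,0,0,0,1],[0,0,1.7,0,0,0,1],[0,0,2.0,0,0,0,1],[0,0,2.0,0,0,0,1]]'
```

```text
clock: 3.42
eef_pos: [0.5194, 0.2358, 0.1847]
tcp_rot: [[-1.0, -0.0, -0.003], [-0.0, 1.0, 0.001], [0.003, 0.001, -1.0]]
wrist_force: [-10.3, -1.2, 14.9]
grip_width: 0.0004
clock: 4.05
eef_pos: [0.5194, 0.2358, 0.1646]
tcp_rot: [[-1.0, -0.0, -0.003], [-0.0, 1.0, 0.001], [0.003, 0.001, -1.0]]
wrist_force: [-8.5, -0.5, 12.8]
grip_width: 0.0001
```

```bash
python3 -m jog '[[0,0,0.2,0,0,0,1],[0,0,0.4,0,0,0,1],[0,0,0.4,0,0,0,1]]';  python3 -m jog '[[0,0,0.2,0,0,0,1],[0,0,0.4,0,0,0,1],[0,0,0.4,0,0,0,1]]'
```

```text
clock: 4.42
eef_pos: [0.5198, 0.2358, 0.1609]
tcp_rot: [[-1.0, -0.0, -0.002], [-0.0, 1.0, 0.001], [0.002, 0.001, -1.0]]
wrist_force: [-8.8, -1.9, 13.2]
grip_width: 0.0006
clock: 4.8
eef_pos: [0.5202, 0.2359, 0.1572]
tcp_rot: [[-1.0, -0.0, -0.001], [-0.0, 1.0, 0.001], [0.001, 0.001, -1.0]]
wrist_force: [-8.1, -0.7, 14.0]
grip_width: 0.0003
```

```bash
python3 -m jog '[[0,0,0.2,0,0,0,1],[0,0,0.4,0,0,0,1],[0,0,0.4,0,0,0,1]]';  python3 - <<'E'
from h import *
import cv2
a=r.capture("side")[90:250,270:430];b=r.capture("scene")[150:310,270:430]
cv2.imwrite("pics/l3.png",np.hstack([cv2.resize(a,(400,400),interpolation=2),cv2.resize(b,(400,400),interpolation=2)]))
E
```

```text
clock: 5.18
eef_pos: [0.5208, 0.2359, 0.1535]
tcp_rot: [[-1.0, -0.0, 0.0], [-0.0, 1.0, 0.001], [-0.0, 0.001, -1.0]]
wrist_force: [-7.2, -1.1, 14.9]
grip_width: 0.0004
```

View pics/l3.png

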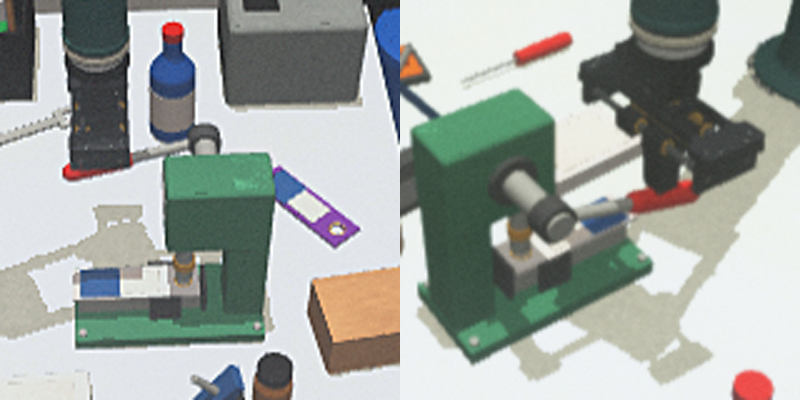

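```bash
python3 -m jog '[[0,0,0.2,0,0,0,1],[0,0,0.4,0,0,0,1],[0,0,0.4,0,0,0,1]]';python3 -m jog '[[0,0,0.2,0,0,0,1],[0,0,0.4,0,0,0,1],[0,0,0.4,0,0,0,1]]'
```

```text
clock: 5.65
eef_pos: [0.5214, 0.2359, 0.1498]
tcp_rot: [[-1.0, -0.0, 0.001], [-0.0, 1.0, 0.001], [-0.001, 0.001, -1.0]]
wrist_force: [-5.9, -2.2, 14.2]
grip_width: 0.0007
clock: 6.02
eef_pos: [0.5221, 0.2359, 0.1463]
tcp_rot: [[-1.0, -0.0, 0.003], [-0.0, 1.0, 0.001], [-0.003, 0.001, -1.0]]
wrist_force: [-5.8, -1.6, 14.5]
grip_width: 0.0003
```

```bash
python3 - <<'E'
from h import *
np.set_printoptions(precision=4,suppress=True)
im=r.capture("side")
import cv2
hsv=cv2.cvtColor(im,cv2.COLOR_BGR2HSV);m=cv2.inRange(hsv,(0,150,60),(8,255,255))|cv2.inRange(hsv,(172,150,60),(180,255,255))
m[:,:285]=0;m[:140]=0;m[:,365:]=0;m[200:]=0
v,u=np.nonzero(m)
for q in(u.min(),u.min()+3,u.max()-2,u.max()):
    for vv in (v[u==q].min(),v[u==q].max()):
        o,d=ray("side",(q,vv));X=o+d*(.2365-o[1])/d[1];print(q,vv,X,np.degrees(np.arctan2(X[2]-.2,.650-X[0])))
cv2.imwrite("pics/l4.png",cv2.resize(np.hstack([im[100:220,280:400],r.capture("scene")[170:290,300:420]]),None,fx=3.3,fy=3.3,interpolation=2))
E
```

```text
296 160 [0.4702 0.2365 0.1457] -16.803232622849656
296 161 [0.4699 0.2365 0.1412] -18.094542660359423
299 160 [0.4797 0.2365 0.1453] -17.800646298789385
299 163 [0.4789 0.2365 0.1316] -21.786042537510262Traceback (most recent call last):
  File "<stdin>", line 9, in <module>
    return umr_minimum(a, axis, None, out, keepdims, initial, where)
ValueError: zero-size array to reduction operation minimum which has no identity
```

```bash
python3 - <<'E'
from h import *
import cv2
print(proj("scene",np.array(r.sense()["eef_pos"])),proj("side",np.array(r.sense()["eef_pos"])))
a=r.capture("side")[100:220,280:400];b=r.capture("scene")[150:270,310:430]
cv2.imwrite("pics/l4.png",cv2.resize(np.hstack([a,b]),None,fx=3.3,fy=3.3,interpolation=2))
E
```

```text
(np.float64(371.7538355842875), np.float64(234.40361100251394)) (np.float64(312.3598276627959), np.float64(159.52911647068848))
```

View pics/l4.png

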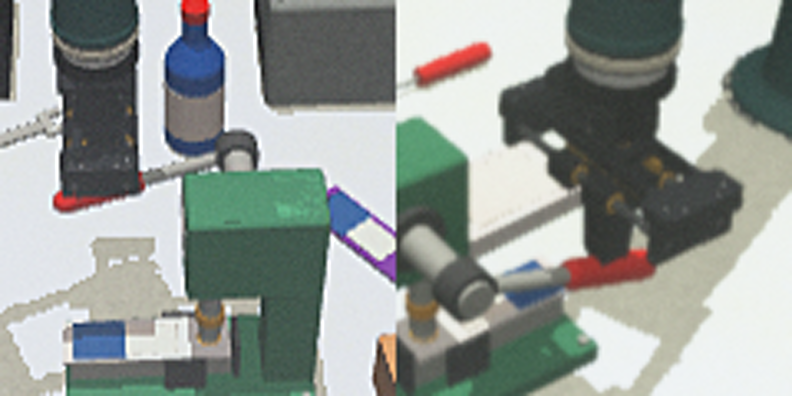

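```bash
python3 - <<'E'
from h import *
np.set_printoptions(precision=4,suppress=True)
A=lambda u,v:(280+u/3.3,100+v/3.3);B=lambda u,v:(310+(u-396)/3.3,150+v/3.3)
e=tri(ray("side",A(58,203)),ray("scene",B(650,262)));i=tri(ray("side",A(142,183)),ray("scene",B(565,277)));h=tri(ray("side",A(240,150)),ray("scene",B(468,285)))
print(e,i,h)
for p in(e,i): print(np.degrees(np.arctan2(p[2]-.2,.65-p[0])))
for z in (.03,.02,.01,0,-.008):
  print(z,[((np.array(proj("scene",np.array([.522+dx,.2359,.1463+z])))-[310,150])*3.3+[396,0]).round() for dx in(-.009,.009)])
E
python3 -m jog '[[0,0,0,0,0,0,1]]'
```

```text
[0.4739 0.2364 0.1395] [0.556  0.2356 0.1638] [0.6464 0.2389 0.2018]
-18.952912886393086
-21.041214123671793
0.03 [array([612., 243.]), array([593., 252.])]
0.02 [array([611., 254.]), array([592., 263.])]
0.01 [array([610., 264.]), array([591., 273.])]
0 [array([609., 274.]), array([590., 283.])]
-0.008 [array([609., 282.]), array([590., 291.])]
clock: 6.3
eef_pos: [0.5221, 0.2359, 0.1464]
tcp_rot: [[-1.0, -0.0, 0.003], [-0.0, 1.0, 0.001], [-0.003, 0.001, -1.0]]
wrist_force: [-6.7, -0.5, 15.2]
grip_width: 0.0005
```

```bash
python3 -m jog '[[0,0,0.3,0,0,0,1],[0,0,0.6,0,0,0,1],[0,0,0.6,0,0,0,1]]';python3 -m jog '[[0,0,0.2,0,0,0,1],[0,0,0.4,0,0,0,1],[0,0,0.4,0,0,0,1]]'
```

```text
clock: 6.68
eef_pos: [0.5233, 0.236, 0.141]
tcp_rot: [[-1.0, -0.0, 0.005], [-0.0, 1.0, 0.002], [-0.005, 0.002, -1.0]]
wrist_force: [-3.6, -1.5, 16.6]
grip_width: 0.0003
clock: 7.05
eef_pos: [0.5243, 0.236, 0.1376]
tcp_rot: [[-1.0, -0.0, 0.007], [-0.0, 1.0, 0.002], [-0.007, 0.002, -1.0]]
wrist_force: [-2.5, -2.2, 17.2]
grip_width: 0.0004
```

```bash
python3 -m jog '[[0,0,0.2,0,0,0,1],[0,0,0.4,0,0,0,1],[0,0,0.4,0,0,0,1]]';python3 -m jog '[[0,0,0.2,0,0,0,1],[0,0,0.4,0,0,0,1],[0,0,0.4,0,0,0,1]]'; python3 -c "
from h import *
print(r.sense()['joints'],r.sense()['effort'])"
```

```text
clock: 7.42
eef_pos: [0.5252, 0.2361, 0.1342]
tcp_rot: [[-1.0, -0.0, 0.009], [-0.0, 1.0, 0.002], [-0.009, 0.002, -1.0]]
wrist_force: [-0.4, -3.4, 19.0]
grip_width: 0.0004
clock: 7.8
eef_pos: [0.5258, 0.2362, 0.1331]
tcp_rot: [[-1.0, -0.0, 0.011], [-0.0, 1.0, 0.002], [-0.011, 0.002, -1.0]]
wrist_force: [-6.4, -5.5, 30.2]
grip_width: 0.0006
[ 0.38013139  0.13607602  1.91103527 -0.00212314  1.08371151 -1.19009786] [  1.49840936 -23.3350271  -21.91304326   0.93567783  -2.25925416
  -0.04039806]
```

```bash
python3 -m jog '[[0,0,0.2,0,0,0,1],[0,0,0.3,0,0,0,1],[0,0,0.3,0,0,0,1],[0,0,0.3,0,0,0,1],[0,0,0.3,0,0,0,1]]'; python3 -m jog '[[0,0,-0.3,0,0,0,1],[0,0,-1,0,0,0,1],[0,0,-1.8,0,0,0,1],[0,0,-2.8,0,0,0,1],[0,0,-3.8,0,0,0,1]]';python3 -m jog '[[0,0,-1,0,0,0,1],[0,0,-2,0,0,0,1],[0,0,-3,0,0,0,1],[0,0,-4,0,0,0,1],[0,0,-5,0,0,0,1]]'
```

```text
clock: 8.43
eef_pos: [0.5261, 0.2362, 0.1325]
tcp_rot: [[-1.0, -0.0, 0.012], [-0.0, 1.0, 0.002], [-0.012, 0.002, -1.0]]
wrist_force: [-11.4, -6.8, 41.9]
grip_width: 0.0005
clock: 9.05
eef_pos: [0.5197, 0.2358, 0.162]
tcp_rot: [[-1.0, 0.0, -0.002], [0.0, 1.0, 0.001], [0.002, 0.001, -1.0]]
wrist_force: [-8.1, -0.2, 10.5]
grip_width: 0.001
clock: 9.68
eef_pos: [0.5233, 0.2359, 0.212]
tcp_rot: [[-1.0, -0.0, 0.006], [-0.0, 1.0, 0.001], [-0.006, 0.001, -1.0]]
wrist_force: [4.3, 0.1, 3.7]
grip_width: 0.0001
```

```bash
python3 -m jog '[[0,0,-1,0,0,0,1],[0,0,-2,0,0,0,1],[0,0,-3,0,0,0,1],[0,0,-4,0,0,0,1],[0,0,-5,0,0,0,1]]';python3 -m jog '[[0,0,-0.8,0,0,0,1],[0,0,-1.6,0,0,0,1],[0,0,-2.4,0,0,0,1],[0,0,-3.2,0,0,0,1],[0,0,-4,0,0,0,1]]'
python3 -m jog '[[0,0,-0.8,0,0,0,1],[0,0,-1.6,0,0,0,1],[0,0,-2.4,0,0,0,1],[0,0,-3.2,0,0,0,0.5],[0,0,-4,0,0,0,0.2]]'
```

```text
clock: 10.3
eef_pos: [0.5202, 0.2352, 0.2597]
tcp_rot: [[-1.0, -0.0, -0.002], [-0.0, 1.0, -0.001], [0.002, -0.001, -1.0]]
wrist_force: [0.3, -1.0, 1.1]
grip_width: 0.0003
clock: 10.92
eef_pos: [0.5209, 0.2354, 0.3004]
tcp_rot: [[-1.0, -0.0, -0.0], [-0.0, 1.0, -0.0], [0.0, -0.0, -1.0]]
wrist_force: [0.2, -0.7, -0.4]
grip_width: 0.0004
clock: 11.55
eef_pos: [0.521, 0.2354, 0.3405]
tcp_rot: [[-1.0, -0.0, -0.0], [-0.0, 1.0, -0.0], [0.0, -0.0, -1.0]]
wrist_force: [0.1, 0.1, -0.1]
grip_width: 0.0183
```

```bash
python3 -m jog '[[0,-3,0,0,0,0,0],[-0.5,-6,0,0,0,0,0],[-1,-9,0,0,0,0,0],[-1.6,-11.3,0,0,0,0,0],[-1.6,-11.3,0,0,0,0,0]]';python3 - <<'E'
from h import *
import cv2
np.set_printoptions(precision=4,suppress=True)
c=r.calibration("wrist");w=r.capture("wrist");a=r.capture("scene")[110:310,290:440];s=r.capture("side")
cv2.imwrite("pics/w1.png",w);cv2.imwrite("pics/s1.png",s);print(r.sense()["eef_pos"],c)
o=np.zeros((400,800,3),np.uint8);o[:313,:500]=cv2.resize(w,(500,313));o[:400,500:]=cv2.resize(a,(300,400));cv2.imwrite("pics/v1.png",o)
E
```

```text
clock: 12.18
eef_pos: [0.5373, 0.1212, 0.3402]
tcp_rot: [[-1.0, 0.002, 0.0], [0.002, 1.0, -0.0], [-0.0, -0.0, -1.0]]
wrist_force: [-0.2, -0.4, 0.9]
grip_width: 0.0689
[0.537  0.123  0.3401] {'fx': 356.0129645014378, 'fy': 356.0129645014378, 'cx': 316.49286119310466, 'cy': 197.05864144716256, 'R': array([[ 0.0008,  1.    ,  0.0005],
       [ 0.9466, -0.0009,  0.3225],
       [ 0.3225,  0.0002, -0.9466]]), 't': array([-0.1231, -0.5945,  0.3378])}
```

View pics/v1.png

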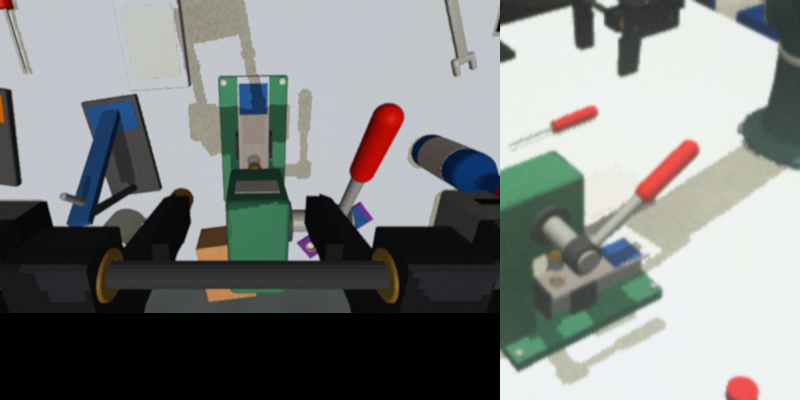

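```bash
python3 - <<'E'
from h import *
import cv2
p=np.array(r.sense()["eef_pos"])
for dz in(-.008,0,.011,.03): print(dz,[np.round(proj("wrist",p+[0,sy*.035+sy*.009,dz])) for sy in(-1,1)])
def red(f):
    h=cv2.cvtColor(f,cv2.COLOR_BGR2HSV);return cv2.inRange(h,(0,150,60),(8,255,255))|cv2.inRange(h,(172,150,60),(180,255,255))
for f in("side0","s1"):
    m=red(cv2.imread(f"pics/{f}.png"))[115:145,290:330];v,u=np.nonzero(m);print(f,u.mean()+290,v.mean()+115,len(u))
S=lambda u,v:(u*640/500,v*640/500)
np.set_printoptions(precision=4,suppress=True)
for n,q,z in(("tailL",(239,82),.06),("tailR",(269,82),.06),("blueL",(240,114),.06),("blueR",(269,114),.06),("peg root",(83,201),.165),("tip",(62,196),.1956)):print(n,onz("wrist",S(*q),z))
w=cv2.imread("pics/w1.png");cv2.imwrite("pics/w1c.png",cv2.resize(np.hstack([w[80:280,60:260],w[80:280,260:460]]),None,fx=2,fy=2,interpolation=2))
E
```

```text
-0.008 [array([235., 235.]), array([394., 236.])]
0 [array([231., 242.]), array([397., 242.])]
0.011 [array([226., 251.]), array([402., 252.])]
0.03 [array([216., 271.]), array([411., 271.])]
side0 311.9244186046512 129.9127906976744 172
s1 304.25 128.75 4
tailL [0.4874 0.1115 0.06  ]
tailR [0.4874 0.1588 0.06  ]
blueL [0.5382 0.1127 0.06  ]
blueR [0.5381 0.1601 0.06  ]
peg root [ 0.6411 -0.1045  0.165 ]
tip [ 0.6175 -0.1095  0.1956]
```

View pics/w1c.png

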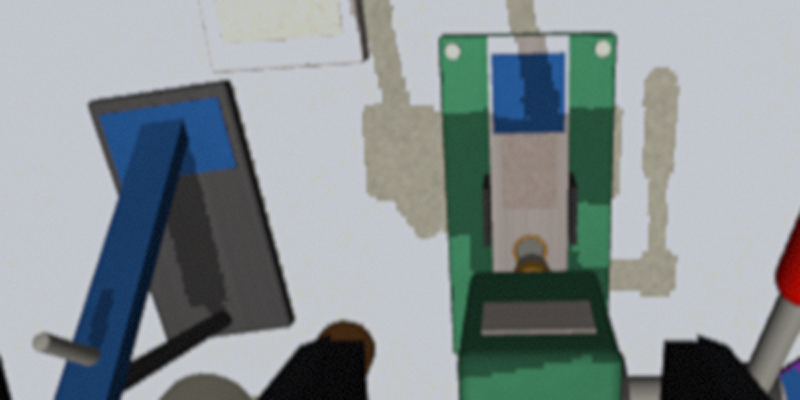

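```bash
python3 -m jog '[[0,0.1,5,0,0,0,0],[0,0.1,10,0,0,0,0],[0,0.1,14,0,0,0,0],[0,0.1,18,0,0,0,0],[0,0.1,22,0,0,0,0]]'; python3 -m jog '[[0,0,2,0,0,0,0],[0,0,4,0,0,0,0],[0,0.4,5.5,0,0,0,0],[0,0.9,5.5,0,0,0,0],[0,0.9,5.5,0,0,0,0]]';python3 - <<'E'
from h import *
import cv2
s=r.sense();print(s["eef_pos"],s["grip_width"],s["wrist_force"])
w=r.capture("wrist");a=r.capture("scene")[150:290,280:420];cv2.imwrite("pics/w2.png",w)
cv2.imwrite("pics/v2.png",np.hstack([cv2.resize(w[100:400,170:470],(400,400)),cv2.resize(a,(400,400),interpolation=2)]))
p=s["eef_pos"]
for dz in(-.008,.011,.03): print(dz,[np.round(proj("wrist",p+[dx,-.044,dz])) for dx in(-.009,.009)])
E
```

```text
clock: 12.95
eef_pos: [0.5368, 0.1246, 0.1188]
tcp_rot: [[-1.0, -0.002, 0.0], [-0.002, 1.0, 0.0], [-0.0, 0.0, -1.0]]
wrist_force: [-0.1, -0.3, 0.6]
grip_width: 0.0884
clock: 13.58
eef_pos: [0.5377, 0.1333, 0.0657]
tcp_rot: [[-1.0, -0.001, 0.001], [-0.001, 1.0, 0.0], [-0.001, 0.0, -1.0]]
wrist_force: [0.6, -0.1, 0.1]
grip_width: 0.0882
[0.53765935 0.13334041 0.0656956 ] 0.08820465133574312 [ 0.55643703 -0.06912806  0.10728388]
-0.008 [array([234., 219.]), array([237., 249.])]
0.011 [array([226., 234.]), array([229., 266.])]
0.03 [array([216., 252.]), array([219., 287.])]
```

View pics/v2.png

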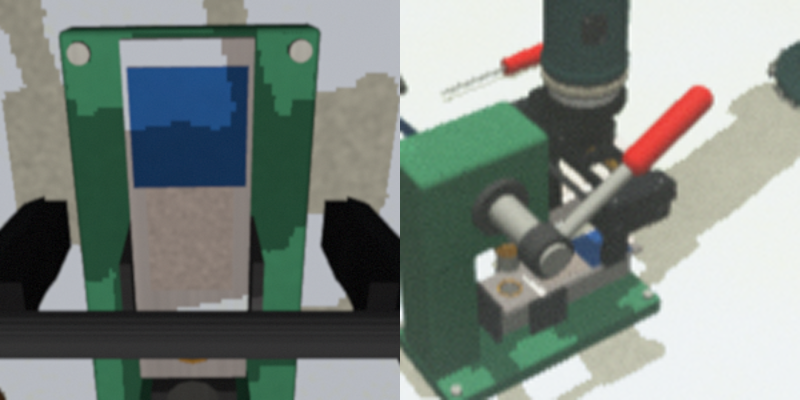

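```bash
python3 -m jog '[[0,-0.2,1.5,0,0,0,0],[0,-0.2,3,0,0,0,0],[0,-0.2,4,0,0,0,0],[0,-0.2,4.7,0,0,0,0],[0,-0.2,4.7,0,0,0,0]]'; python3 -m jog '[[0,0,0,0,0,0,0.3],[0,0,0,0,0,0,0.5],[0,0,0,0,0,0,0.6],[0,0,0,0,0,0,0.6],[0,0,0,0,0,0,0.6]]' 30
```

```text
clock: 14.3
eef_pos: [0.5364, 0.1303, 0.017]
tcp_rot: [[-1.0, -0.0, -0.002], [-0.0, 1.0, -0.0], [0.002, -0.0, -1.0]]
wrist_force: [0.0, -0.9, -0.9]
grip_width: 0.0882
clock: 14.92
eef_pos: [0.5372, 0.1305, 0.0182]
tcp_rot: [[-1.0, -0.0, 0.0], [-0.0, 1.0, 0.0], [-0.0, 0.0, -1.0]]
wrist_force: [-0.9, -0.4, 1.0]
grip_width: 0.0491
```

```bash
python3 -m jog '[[0,0,0,0,0,0,0.7],[0,0,-0.5,0,0,0,0.7],[0,0,-1,0,0,0,0.7],[0,0,-1.4,0,0,0,0.7],[0,0,-1.4,0,0,0,0.7]]' 45; python3 -m jog '[[2,0,0,0,0,0,0.7],[4,0,0,0,0,0,0.7],[6,0,0,0,0,0,0.7],[8,0,0,0,0,0,0.7],[10,0,0,0,0,0,0.7]]';python3 - <<'E'
from h import *
import cv2
w=r.capture("wrist");cv2.imwrite("pics/w3.png",w);p=r.sense()["eef_pos"]
s=r.capture("side");cv2.imwrite("pics/s3.png",s)
def red(f):
    h=cv2.cvtColor(f,cv2.COLOR_BGR2HSV);return cv2.inRange(h,(0,150,60),(8,255,255))|cv2.inRange(h,(172,150,60),(180,255,255))
for f in("side0","s3"):
    m=red(cv2.imread(f"pics/{f}.png"))[115:145,290:330];v,u=np.nonzero(m);print(f,u.mean()+290,v.mean()+115,len(u))
g=cv2.cvtColor(w,cv2.COLOR_BGR2HSV);b=cv2.inRange(g,(100,130,40),(125,255,255))
k,l,st,ce=cv2.connectedComponentsWithStats(b)
for i in range(1,k):
    if st[i][4]>300:print(st[i],ce[i])
E
```

```text
clock: 15.55
eef_pos: [0.5375, 0.1305, 0.0325]
tcp_rot: [[-1.0, -0.0, 0.001], [-0.0, 1.0, 0.0], [-0.001, 0.0, -1.0]]
wrist_force: [-0.1, 0.6, -1.4]
grip_width: 0.0488
clock: 16.18
eef_pos: [0.4363, 0.1304, 0.0319]
tcp_rot: [[-1.0, -0.0, -0.0], [-0.0, 1.0, -0.0], [0.0, -0.0, -1.0]]
wrist_force: [-0.6, 0.6, -0.9]
grip_width: 0.0489
side0 311.9244186046512 129.9127906976744 172
s3 311.7944444444444 130.0 180
[  255   176   121   115 12887] [315.52712035 231.98153178]
```

```bash
cat > peg.py <<'E'
from h import *
np.set_printoptions(precision=4,suppress=True)
c=r.calibration("wrist");c=dict(c,R=np.array([[.0008,1,.0005],[.9466,-.0009,.3225],[.3225,.0002,-.9466]]),t=np.array([-.1231,-.5945,.3378]))
S=lambda u,v:(285+u/3.3,120+v/3.3);W=lambda u,v:(60+u/2,80+v/2)
tip=tri(ray("side",S(206,402)),ray("w",W(40,342),c));root=tri(ray("side",S(237,416)),ray("w",W(97,355),c))
print("tip",tip,"root",root,tip-root,np.linalg.norm(tip-root))
f=[onz("w",W(*p),.015,c) for p in((90,102),(229,82),(293,322))];print(*f)
for a,b in((0,1),(1,2)):d=f[b]-f[a];print(np.degrees(np.arctan2(d[1],d[0])),np.linalg.norm(d))
print("center",(f[0]+f[2])/2)
E
python3 peg.py
```

```text
tip [ 0.616  -0.1132  0.1933] root [ 0.6413 -0.1067  0.1619] [-0.0253 -0.0065  0.0314] 0.04083628533534902
[ 0.5261 -0.1703  0.015 ] [ 0.5126 -0.0723  0.015 ] [ 0.6943 -0.0466  0.015 ]
97.87483276370013 0.09896605595695261
8.044473775680004 0.18356424394024165
center [ 0.6102 -0.1085  0.015 ]
```

```bash
python3 -m jog '[[0,-2,-2,0,0,0,0.7],[0,-5,-6,0,0,0,0.7],[0,-8,-11,0,0,0,0.7],[0,-11,-15,0,0,0,0.7],[0,-15,-19,0,0,0,0.7]]'
```

```text
clock: 16.9
eef_pos: [0.438, -0.0205, 0.2239]
tcp_rot: [[-1.0, -0.001, 0.002], [-0.001, 1.0, -0.0], [-0.002, -0.0, -1.0]]
wrist_force: [1.5, -0.3, -0.1]
grip_width: 0.049
```

```bash
cat > tgt.py <<'E'
import sys
from h import *
from scipy.spatial.transform import Rotation as Ro
np.set_printoptions(precision=3,suppress=True)
def peg(root=(.641,-.108,.165),yaw=8.,tilt=40.):
    Y=Ro.from_euler("z",yaw,degrees=True).as_matrix();a=np.radians(tilt)
    return np.array(root),Y@np.array([[np.cos(a),0,-np.sin(a)],[0,1,0],[np.sin(a),0,np.cos(a)]])
EYE=np.array([-.080,0,-.0393])
def tgt(h,dx=0,dy=0):
    root,P=peg();s=r.sense();R=np.array(s["tcp_rot"]);p=np.array(s["eef_pos"])
    T=np.column_stack([-P[:,0],P[:,1],-P[:,2]])
    e=root+P@[dx,dy,h];q=e-T@EYE
    print("eye now in peg mm",P.T@(p+R@EYE-root)*1e3)
    print("tcp tgt",q,"shift cm",R.T@(q-p)*100,"rot",Ro.from_matrix(R.T@T).as_rotvec())
if __name__=="__main__":tgt(*map(float,sys.argv[1:]))
E
python3 tgt.py .075
```

```text
eye now in peg mm [-20.818 103.844 145.908]
tcp tgt [ 0.558 -0.12   0.141] shift cm [-11.934  -9.932   8.326] rot [-0.049 -0.695 -0.133]
```

```bash
python3 -m jog '[[-2,-3,0,-0.01,-0.14,-0.03,0.7],[-4,-6,1,-0.02,-0.28,-0.06,0.7],[-7,-9,3,-0.03,-0.42,-0.08,0.7],[-10,-9.9,6,-0.04,-0.56,-0.11,0.7],[-11.9,-9.9,8.3,-0.049,-0.695,-0.133,0.7]]'; python3 tgt.py .075; python3 -c "
from h import *
print(r.sense()['joints'])"
```

```text
clock: 17.52
eef_pos: [0.5598, -0.0997, 0.1547]
tcp_rot: [[-0.789, -0.092, 0.608], [-0.084, 0.996, 0.042], [-0.609, -0.018, -0.793]]
wrist_force: [0.6, 1.3, -0.3]
grip_width: 0.0488
eye now in peg mm [14.253 19.058 78.89 ]
tcp tgt [ 0.558 -0.12   0.141] shift cm [ 1.178 -1.949  0.876] rot [-0.044 -0.043 -0.026]
[-0.39814417 -0.23877838  2.37613111  0.62950348  0.48491816 -2.55263164]
```

```bash
sed -i 's/    T=np.column_stack(.*/    O=peg(yaw=YAW)[1];T=np.column_stack([-O[:,0],O[:,1],-O[:,2]])/; s/^EYE=/YAW=-6.\nEYE=/' tgt.py; python3 tgt.py .085
```

```text
eye now in peg mm [14.253 19.058 78.89 ]
tcp tgt [ 0.551 -0.112  0.149] shift cm [ 1.159 -1.117 -0.095] rot [ 0.109 -0.041  0.164]
```

```bash
python3 -m jog '[[0.3,-0.2,-0.2,0.04,-0.01,0.07,0.7],[0.7,-0.6,-0.2,0.08,-0.03,0.14,0.7],[1.15,-1.1,-0.1,0.109,-0.041,0.164,0.7],[1.15,-1.1,-0.1,0.109,-0.041,0.164,0.7]]'; python3 tgt.py .085; python3 - <<'E'
from h import *
import cv2
print(r.sense()['joints'])
from tgt import *
root,P=peg();p=np.array(r.sense()["eef_pos"]);R=np.array(r.sense()["tcp_rot"]);e=p+R@EYE
a=r.capture("scene");s=r.capture("side");cv2.imwrite("pics/a4.png",a);cv2.imwrite("pics/s4.png",s);print("eye pred",e,proj("scene",e),proj("side",e));print("root/tip",[proj(n,root+P@[0,0,h]) for n in("scene","side") for h in(0,.04)])
u,v=map(int,proj("side",e));x,y=map(int,proj("scene",e))
cv2.imwrite("pics/v4.png",np.hstack([cv2.resize(s[v-50:v+60,u-70:u+40],(400,400),interpolation=2),cv2.resize(a[y-50:y+50,x-50:x+50],(400,400),interpolation=2)]));print(u-70,v-50,x-50,y-50)
E
```

```text
clock: 18.02
eef_pos: [0.5513, -0.1078, 0.15]
tcp_rot: [[-0.764, 0.093, 0.639], [0.071, 0.996, -0.061], [-0.642, -0.001, -0.767]]
wrist_force: [0.3, -0.5, -1.3]
grip_width: 0.0488
eye now in peg mm [ 1.622  4.472 85.37 ]
tcp tgt [ 0.551 -0.112  0.149] shift cm [ 0.075 -0.406  0.118] rot [ 0.006 -0.002  0.01 ]
[-0.3385505  -0.28354045  2.43817734  0.48070749  0.34131747 -2.21813229]
eye pred [ 0.587 -0.111  0.231] (np.float64(280.8305268056322), np.float64(154.89561850966845)) (np.float64(337.44993506450317), np.float64(232.5532556085492))
root/tip [(np.float64(266.9535461408533), np.float64(180.13060756504035)), (np.float64(273.18167937392127), np.float64(168.18424811907246)), (np.float64(357.3355079423929), np.float64(245.52833601863475)), (np.float64(348.1535116249745), np.float64(240.36649986074917))]
267 182 230 104
```

View pics/v4.png

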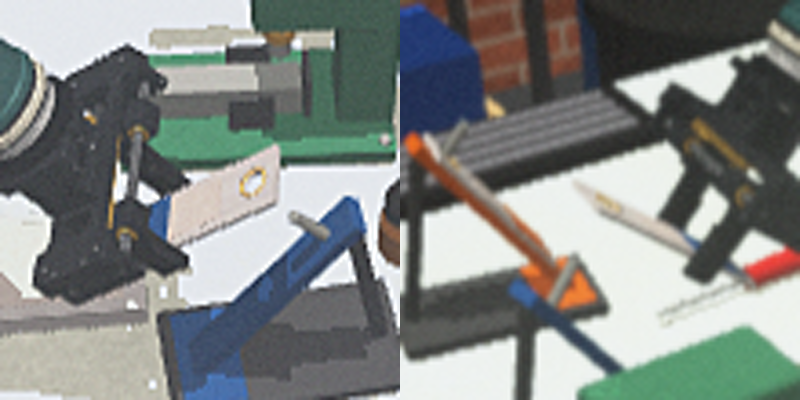

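```bash
python3 - <<'E'
from tgt import *
a=lambda u,v:(267+u*.275,182+v*.275);b=lambda u,v:(230+(u-400)/4,104+v/4)
root,P=peg()
for n,s,c in(("eye",(252,183),(606,204)),("tip",(295,217),(573,262)),("root",(322,233),(552,300))):
    X=tri(ray("side",a(*s)),ray("scene",b(*c)));print(n,X,P.T@(X-root)*1e3)
E
python3 tgt.py .06
```

```text
eye [ 0.585 -0.11   0.231] [-0.375  5.675 86.425]
tip [ 0.615 -0.112  0.191] [-3.294 -0.726 36.319]
root [ 0.636 -0.11   0.166] [-3.27  -1.63   4.059]
eye now in peg mm [ 2.646  4.005 85.763]
tcp tgt [ 0.567 -0.11   0.129] shift cm [ 0.221 -0.     2.613] rot [ 0.006 -0.     0.009]
```

```bash
python3 tgt.py .05 -.001 -.002; python3 tgt.py .022 -.001 -.002;python3 tgt.py .006 -.001 -.002
```

```text
eye now in peg mm [ 2.646  4.005 85.763]
tcp tgt [ 0.573 -0.111  0.121] shift cm [ 0.298 -0.063  3.633] rot [ 0.006 -0.     0.009]
eye now in peg mm [ 2.646  4.005 85.763]
tcp tgt [ 0.591 -0.108  0.1  ] shift cm [0.334 0.356 6.402] rot [ 0.006 -0.     0.009]
eye now in peg mm [ 2.646  4.005 85.763]
tcp tgt [ 0.601 -0.107  0.087] shift cm [0.354 0.596 7.983] rot [ 0.006 -0.     0.009]
```

```bash
python3 -m jog '[[0.1,0,1,0.003,0,0.004,0.7],[0.2,0,2,0.006,0,0.009,0.7],[0.3,-0.06,3,0.006,0,0.009,0.7],[0.3,-0.06,3.6,0.006,0,0.009,0.7],[0.3,-0.06,3.6,0.006,0,0.009,0.7]]'; python3 tgt.py .022 -.001 -.002;python3 - <<'E'
from tgt import *
import cv2
print(r.sense()['joints'])
root,P=peg();e=np.array(r.sense()["eef_pos"])+np.array(r.sense()["tcp_rot"])@EYE
s=r.capture("side");a=r.capture("scene")
cv2.imwrite("pics/s5.png",s);cv2.imwrite("pics/a5.png",a)
u,v=map(int,proj("side",e));x,y=map(int,proj("scene",e))
cv2.imwrite("pics/v5.png",np.hstack([cv2.resize(s[v-25:v+35,u-30:u+30],(400,400),interpolation=2),cv2.resize(a[y-25:y+35,x-30:x+30],(400,400),interpolation=2)]));print(u-30,v-25,x-30,y-25)
E
```

```text
clock: 18.75
eef_pos: [0.5721, -0.1105, 0.12]
tcp_rot: [[-0.763, 0.105, 0.638], [0.081, 0.994, -0.067], [-0.641, 0.0, -0.767]]
wrist_force: [0.2, -0.7, -0.6]
grip_width: 0.0489
eye now in peg mm [-2.27  -1.671 49.425]
tcp tgt [ 0.591 -0.108  0.1  ] shift cm [-0.105  0.413  2.729] rot [ 0.    -0.002 -0.001]
[-0.32  -0.18   2.427  0.585  0.251 -2.307]
315 215 244 140
```

```bash
python3 -m jog '[[-0.05,0.1,0.6,0,0,0,0.7],[-0.05,0.2,1.2,0,0,0,0.7],[-0.1,0.3,1.7,0,0,0,0.7],[-0.1,0.3,1.7,0,0,0,0.7]]'; python3 tgt.py .008 -.001 -.002;python3 -c "
from h import *
print(r.sense()['joints'])"
```

```text
clock: 19.35
eef_pos: [0.5841, -0.1087, 0.108]
tcp_rot: [[-0.763, 0.105, 0.638], [0.08, 0.995, -0.067], [-0.642, 0.0, -0.767]]
wrist_force: [0.2, 0.2, -0.8]
grip_width: 0.0486
eye now in peg mm [-0.638 -1.527 32.525]
tcp tgt [ 0.6   -0.107  0.089] shift cm [0.054 0.326 2.441] rot [ 0.    -0.001 -0.   ]
[-0.30451029 -0.13194627  2.4154027   0.64611153  0.21329493 -2.3596874 ]
```

```bash
python3 -m jog '[[0,0.1,0.6,0,0,0,0.7],[0,0.2,1.2,0,0,0,0.7],[0.05,0.25,1.8,0,0,0,0.7],[0.05,0.25,1.8,0,0,0,0.7]]'; python3 tgt.py .006 -.001 -.002;python3 - <<'E'
from tgt import *
import cv2
print(r.sense()['joints'])
root,P=peg();e=root+P@[-.03,0,.02]
s=r.capture("side");a=r.capture("scene")
cv2.imwrite("pics/s6.png",s);cv2.imwrite("pics/a6.png",a)
u,v=map(int,proj("side",e));x,y=map(int,proj("scene",e))
cv2.imwrite("pics/v6.png",np.hstack([cv2.resize(s[v-50:v+50,u-50:u+50],(400,400),interpolation=2),cv2.resize(a[y-50:y+50,x-50:x+50],(400,400),interpolation=2)]));print(u-50,v-50,x-50,y-50)
E
```

```text
clock: 19.85
eef_pos: [0.5954, -0.1074, 0.0937]
tcp_rot: [[-0.763, 0.105, 0.638], [0.081, 0.994, -0.067], [-0.642, 0.0, -0.767]]
wrist_force: [0.3, -0.1, -0.5]
grip_width: 0.0491
eye now in peg mm [-1.152 -1.805 14.234]
tcp tgt [ 0.601 -0.107  0.087] shift cm [-0.014  0.107  0.829] rot [ 0.    -0.002 -0.001]
[-0.292 -0.08   2.405  0.749  0.176 -2.456]
294 198 226 126
```

```bash
python3 -m jog '[[0,0,0,0,0,0,0.4],[0,0,0,0,0,0,0.2],[0,0,0,0,0,0,0.1],[0,0,0,0,0,0,0.1],[0,0,0,0,0,0,0.1]]';python3 - <<'E'
from tgt import *
import cv2
root,P=peg();e=root+P@[-.03,0,.02]
s=r.capture("side");a=r.capture("scene")
u,v=map(int,proj("side",e));x,y=map(int,proj("scene",e))
cv2.imwrite("pics/v7.png",np.hstack([cv2.resize(s[v-50:v+50,u-50:u+50],(400,400),interpolation=2),cv2.resize(a[y-50:y+50,x-50:x+50],(400,400),interpolation=2)]));print(u-50,v-50,x-50,y-50)
E
```

```text
clock: 20.58
eef_pos: [0.5955, -0.1076, 0.0946]
tcp_rot: [[-0.762, 0.105, 0.639], [0.08, 0.994, -0.067], [-0.642, -0.0, -0.766]]
wrist_force: [0.1, 0.1, -0.1]
grip_width: 0.0789
294 198 226 126
```

View pics/v7.png

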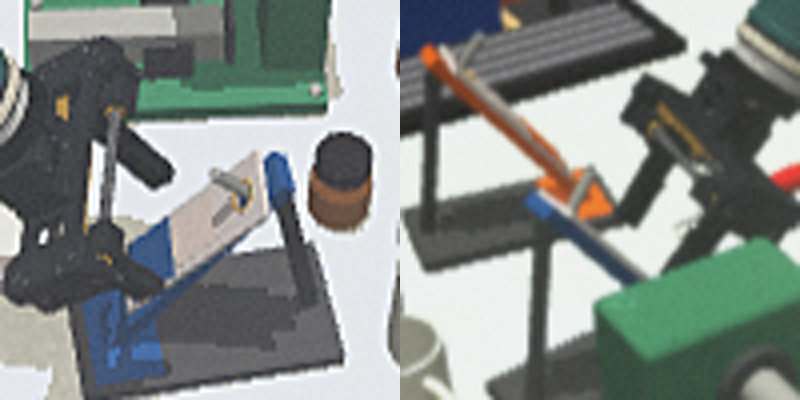

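```bash
python3 -m jog '[[0,0,0,0,0,0,0],[0,0,-1,0,0,0,0],[0,0,-2.5,0,0,0,0],[0,0,-4,0,0,0,0],[0,0,-6,0,0,0,0]]'; python3 -m jog '[[0,0,-1.5,0,0,0,0],[-0.5,0,-3,0,0,0,0],[-1,0,-3.5,0,0,0,0],[-2,0,-4,0,0,0,0],[-3,0,-4,0,0,0,0]]';python3 - <<'E'
from tgt import *
import cv2
o=[]
root,P=peg()
for k in range(2):
    s=r.capture("side");a=r.capture("scene");cv2.imwrite(f"pics/f{k}s.png",s);cv2.imwrite(f"pics/f{k}a.png",a)
st=r.sense();print(st["joints"],st["wrist_force"])
# expected seated features vs image: eye ring (yellowish) and blue tail stripe centroid in side view
def P2(x,y,z):return np.round(proj("side",root+P@[x,y,z]),1)
print("eye exp",P2(0,0,.005),"tail exp @40/55deg",P2(-.14,0,.005),P2(-.14*np.cos(.26)+0,0,-.14*np.sin(.26)))
h=cv2.cvtColor(s,cv2.COLOR_BGR2HSV)
m=cv2.inRange(h,(12,90,80),(32,255,255));m[:, :335]=0;m[:,370:]=0;m[:230]=0;m[260:]=0
v,u=np.nonzero(m);print("brass",u.mean(),v.mean(),len(u))
m=cv2.inRange(h,(0,0,140),(180,70,255));
a0=cv2.imread("pics/f0s.png");print("still diff",cv2.absdiff(a0,s)[225:300,300:380].max())
hs=lambda f:(lambda h:cv2.inRange(h,(0,150,60),(8,255,255))|cv2.inRange(h,(172,150,60),(180,255,255)))(cv2.cvtColor(f,cv2.COLOR_BGR2HSV))
for f in(cv2.imread("pics/side0.png"),s):
    q=hs(f)[115:145,290:330];v,u=np.nonzero(q);print("lever",u.mean()+290,v.mean()+115,len(u))
d=cv2.absdiff(cv2.imread("pics/side0.png"),s).max(2)>60;k,l,stt,ce=cv2.connectedComponentsWithStats(d.astype(np.uint8))
print([list(x) for x in stt[1:] if x[4]>40])
E
```

```text
clock: 21.3
eef_pos: [0.5566, -0.1034, 0.1404]
tcp_rot: [[-0.763, 0.105, 0.638], [0.08, 0.994, -0.067], [-0.642, 0.0, -0.767]]
wrist_force: [-0.4, -0.6, 1.8]
grip_width: 0.0882
clock: 21.92
eef_pos: [0.5552, -0.1034, 0.1911]
tcp_rot: [[-0.762, 0.105, 0.639], [0.08, 0.994, -0.068], [-0.643, -0.0, -0.766]]
wrist_force: [0.5, -0.1, 0.1]
grip_width: 0.0883
[-0.315 -0.339  2.394  0.334  0.422 -2.04 ] [ 0.421  0.273 -0.359]
eye exp [356.2 244.9] tail exp @40/55deg [317.5 268.6] [328.2 272.3]
brass 354.0 246.5 10
still diff 118
lever 311.9244186046512 129.9127906976744 172
lever 311.77456647398844 129.8612716763006 173
[[np.int32(27), np.int32(0), np.int32(33), np.int32(29), np.int32(322)], [np.int32(88), np.int32(0), np.int32(38), np.int32(34), np.int32(565)], [np.int32(124), np.int32(0), np.int32(52), np.int32(15), np.int32(359)], [np.int32(215), np.int32(0), np.int32(26), np.int32(22), np.int32(473)], [np.int32(0), np.int32(11), np.int32(28), np.int32(18), np.int32(102)], [np.int32(212), np.int32(21), np.int32(44), np.int32(53), np.int32(1054)], [np.int32(0), np.int32(26), np.int32(36), np.int32(59), np.int32(668)], [np.int32(36), np.int32(28), np.int32(326), np.int32(256), np.int32(14572)], [np.int32(232), np.int32(84), np.int32(37), np.int32(8), np.int32(160)], [np.int32(31), np.int32(87), np.int32(57), np.int32(113), np.int32(2917)], [np.int32(51), np.int32(165), np.int32(69), np.int32(96), np.int32(1273)], [np.int32(312), np.int32(216), np.int32(11), np.int32(7), np.int32(42)], [np.int32(183), np.int32(244), np.int32(22), np.int32(7), np.int32(42)], [np.int32(232), np.int32(252), np.int32(35), np.int32(11), np.int32(95)], [np.int32(171), np.int32(254), np.int32(14), np.int32(19), np.int32(48)], [np.int32(210), np.int32(261), np.int32(40), np.int32(24), np.int32(71)], [np.int32(258), np.int32(261), np.int32(15), np.int32(9), np.int32(43)]]
```

```bash
python3 -m jog '[[-1,0,-1,0,0,0,0],[-2,0,-2,0,0,0,0],[-2,0,-2,0,0,0,0],[-2,0,-2,0,0,0,0],[-2,0,-2,0,0,0,0]]';python3 - <<'E'
from h import *
import cv2
s=r.capture("side");cv2.imwrite("pics/g.png",s)
def f(s):
    h=cv2.cvtColor(s,cv2.COLOR_BGR2HSV)
    m=cv2.inRange(h,(12,90,80),(32,255,255));m[:, :335]=0;m[:,370:]=0;m[:230]=0;m[260:]=0
    v,u=np.nonzero(m);print("brass",u.mean(),v.mean(),len(u))
    w=cv2.inRange(h,(0,0,120),(180,60,255))[225:285,322:372];print("white rows",np.count_nonzero(w))
f(cv2.imread("pics/f1s.png"));f(s)
d=cv2.absdiff(cv2.imread("pics/f1s.png"),s).max(2)[230:285,318:372];print((d>50).sum())
print(r.sense()["wrist_force"],r.sense()["clock"],abs(r.sense()["qd"]).max())
r.close_job()
E
```

```text
clock: 22.75
eef_pos: [0.5565, -0.1033, 0.2179]
tcp_rot: [[-0.763, 0.105, 0.638], [0.08, 0.994, -0.067], [-0.642, 0.0, -0.767]]
wrist_force: [1.0, -0.4, 0.1]
grip_width: 0.088
brass 354.0 246.5 10
white rows 1528
brass 354.0 246.5 10
white rows 1531
19
[ 0.01198421  0.25382741 -0.52178292] 22.8 0.003128576751496425
the job is handed in; nothing more can be done
```

I set the eyelet, hung the tag on the blue stand's peg, and handed the job in at 22.8 s. No verdict is reported.

- **Lever:** I pressed it down until the push rose to about 42 N at the stop and held it about half a second. I then eased it up at roughly 0.5 rad/s. At the end the handle's image position was within 0.2 px of its starting one, so it reads as home.
- **Tag:** I gripped it by its side edges (49 mm measured), lifted it 14 mm, drew it out to the front and tilted it. The eye went over the peg with no contact force. The picture after release showed the peg through the eye near its root, with the tail trailing down the spine.
- **Last checks:** The eye's position did not change over the last 0.8 s, and it was about 2 to 3 px from where I expected it seated. The gripper was clear, with wrist force near zero.

**Checks that disagreed or were missed:**
- The fingertips sat about 24 mm nearer the hand than the tool description says, so I used that offset for the grip.
- Joint 6 read -2.5526 rad for a moment, just past its ±2.55 limit, while I was tilting the tag. I backed it off at once by using less yaw, but it might count as passing the range.
- The tag was released about 14 degrees off the stand's yaw, so it may not hang exactly straight down the spine.
- I did not measure the tag's tail or the other loose things separately at the end.

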